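# Hold a round flask down in the leak-test nest

## Robot

A 7-joint arm with a two-finger parallel gripper is mounted at the origin on a cart in front of the work surface, level with it; the furniture and walls round the work are solid. World frame = base frame: x ahead of the robot, y to its left, z up, the work surface at z = 0. Lengths are in m, angles in rad, forces in N, time in s.
With the tool pointing down it reaches from about 0.425 to 0.925 m from the base axis. Payload 6.8 kg.
Tool frame: the origin (TCP) lies between the finger pads; the fingertips stand 22 mm ahead of it and the grasp point (between the pads) lies 3 mm ahead of it; z points along the fingers, y is the line along which they close (so a half turn about z gives the same grasp; the last joint's range is limited). The gripper opens to 85 mm and grips with 20 to 120 N. Pads are 22 mm wide; open, the fingers measure 114 mm over their backs; the gripper's body (76 mm by 85 mm) begins 54 mm behind the grasp point. The pads swing forward as they close: fully open they stand 13 mm farther back than shut.
Start: joints at [1.014, 0.477, 0.022, 1.555, -0.011, 1.109, -0.083], TCP at [0.293, -0.608, 0.253] pointing down, gripper open.
Joint ranges: [-2.96, 2.96], [-0.34, 2.1], [-1.41, 1.46], [0.24, 2.44], [-1.37, 4.51], [0.17, 1.92], [-2.96, 2.96]. Speed limits (rad/s): [2.39, 2.39, 3.14, 3.14, 3.14, 3.14, 3.14].

## Interface

Orientations are given as a unit quaternion [w, x, y, z].
In Python, from station import bot gives the robot as it stands.
- The arm moves only by the tool servo_tool, never from a script. Its argument "motion" is a list that holds one entry, the list of rows, each a list of 5 numbers: the opening, from 0 (shut) to 1 (fully open), then the shift along the world's x, y, z each as a share of 0.04 m, from -1 to 1, then the turn about the world's z as a share of 0.12 rad, from -1 to 1. A call has 1 to 20 rows; each row shifts and turns the commanded pose from where the row before left it; what a row does not reach is not made up. A row lasts 1/10 s, in which the tool goes at most 50 mm and 8.59 degrees, less where a joint would pass 70% of its speed; a pose out of reach is approached as far as the arm can. A call with a number of a shift or a turn outside -1 to 1 is refused whole. A call with a gripper value outside its range is refused whole. The fingers move at their own pace and stop on an object; "newtons" is the grip in N (left out, the last holds). Time passes only in rows, so rows that do not move let the fingers close. It gives the time, the measured TCP pose, the force, the opening and the grip force at its end, in the units of the state.
- bot.get_obs(): the state, without advancing time (a new reading comes with each control period).
- bot.read_camera(name): name is "scene" or "top"; returns (picture, depth): 420x560x3 uint8, red, green, blue; 420x560 float32, m along the optical axis (not along the pixel's ray), 0 where there is no reading.
- bot.get_calibration(name): a dict with "fovy" (degrees; the focal length in pixels is half the picture's height over the tangent of half this angle, whatever the lens; pixels are square), "cx", "cy" (the principal point, pixels), "k1" (the pictures are not rectified: a ray, as slopes to the right and down, at radius r is drawn at 1 + k1 r^2 times it, then the intrinsics apply), "view" (4x4, takes a point from world to camera coordinates). Camera axes: x right, y down, z forward; pixel columns grow to the right and rows downward; lengths in m; the calibration is good to about 2 mm. A picture is of the moment at which its call begins. get_calibration takes no time and is no camera call.
- bot.hand_in(): hands the job in; it is judged then, once.
The state is a dict: "t": time; "q": joint angles; "joint_vel": joint speeds; "joint_torque": joint torques, N m; "eef_pos": TCP position; "tool_rot": TCP orientation; "contact_force": force on the tool from outside, world axes, zero at the start; "torque": the same for the moment, N m; "gripper_width": opening from 0.0 (shut) to 1.0 (fully open); "grasp_force": force on a finger pad.
Only numpy, scipy, OpenCV 4.12 (cv2) and the standard library are available. Lean on these libraries where they do the work, as an engineer would, in place of code of your own. Each camera call takes 0.05 s, during which the arm holds its last target. There are 200 camera calls.

## Task

Get the round steel flask under leak test: first fold the orange guard of the test nest up until it stands upright (90 degrees from closed), then take the flask from its black rest ring, set it upright, ball down, in the sprung brass ring and press it down until the ring reaches its stop. Finish with the gripper still holding the flask fully pressed down, with the guard left upright and the small parts lying around left where they are.

Things in the scene. Friction and masses are not known exactly. Their poses are not given: they have to be found in the camera images.
- nest: leak-test nest, fixed to the bench: flat aluminium deck, x -65 to +110 mm, y +-65 mm, 12 mm thick. Origin on the bench under the axis of the sprung ring; x points from the ring to the guard's hinge, z up. The hinge posts stand at x 97 mm, y +-47 mm (up to z 73 mm); a brass air fitting sticks out at the -y side.
- seat_ring (a joint): how far the sprung brass ring is pressed straight down: 0 up, 0.018 m at its stop. Spring: about 5 N to start moving, about 11 N at the stop; it comes up again when let go.
- seat_top (a point): centre of the brass ring's upper face (72 mm outside, 42 mm hole, 10 mm thick); at rest 54 mm above the bench, and it moves down with the ring. The hole is open below: the flask's ball rests on the hole's upper edge with the ball's centre 18.5 mm above this point. The closed guard covers the ring, 9 mm above it.
- guard (a joint): angle of the orange guard: 0 closed (lying level over the ring), 1.571 upright, stop at 2.0 rad. The hinge is stiff (0.18 N m friction): the guard stays where it is left. It starts between 0 and 0.5.
- guard_hinge (a point): middle of the guard's hinge axis, 66 mm above the bench, 95 mm from the ring's axis along the nest's x; the axis runs along the nest's y.
- guard_bar (a point): middle of the guard's grip bar: steel, 10 mm thick, 90 mm long, parallel to the hinge axis and 180 mm from it in the panel's plane, 45 mm clear of the panel's free edge on 8 mm side arms (y +-45 mm). Panel 6 mm thick, 110 mm wide. Closed: at the nest's -x side, 66 mm above the bench, nothing under it. Grip it from above, fingers closing along the nest's x; it turns between the pads.
- flask: round steel flask, 0.2 kg: ball of 56 mm with a dark belt, straight neck 24 mm in diameter from z 54 to 108 mm, blue cap 30 mm in diameter from z 108 to 118 mm. Origin at the lowest point of the ball, z along the neck. Bottom weighted: it rights itself in a ring. Starts upright in the rest ring, origin 4.5 mm above the bench. Grip the neck from above, about 84 mm above the origin.
- flask_ball (a point): centre of the flask's ball, 28 mm above the flask's origin
- rest_ring: black rubber rest ring, fixed on the bench: 68 mm outside, 42 mm hole, 14 mm high; origin on the bench under its centre
- spare_bush: brass bush, 26 mm across, 24 mm high, a bystander; origin under its centre
- spare_ring_gauge: steel ring gauge lying flat, 48 mm across, 14 mm high, a bystander; origin under its centre
- spare_block: steel gauge block, 12 x 30 x 20 mm, a bystander; origin under its centre

How it is judged:
On the way, in this order (a step that is already met when the one before it is completed fails the run):
1. the guard stands upright while the ring is still free (value of joint guard between 1.42 and 1.72 rad and value of joint seat_ring below 0.005 m), for 0.3 s.
2. the flask sits upright in the brass ring and is pressed to the stop (value of joint guard between 1.42 and 1.72 rad and value of joint seat_ring above 0.015 m and horizontal distance between flask_ball and seat_top below 0.005 m and z of flask_ball in the frame of seat_top between 0.012 and 0.024 m and angle between flask's own z axis and vertical below 0.2 rad and contact force between flask and the fingers above 2 N), for 0.5 s.
At the end, for the whole second after the job is handed in: Gripper still pushing on the flask (over 2 N); ball seated in the brass ring (centred within 5 mm, 12 to 24 mm above its face), upright within 0.2 rad; ring pressed at least 15 of 18 mm; guard within 0.15 rad of upright; bystanders moved under 30 mm (all of step 2 and distance of each of spare_bush, spare_ring_gauge, spare_block from where it was at the start of the episode below 0.03 m); the arm keeps its last pose, push and grip.
It fails at once if a bystander is pushed away (30 mm or more) (distance of any of spare_bush, spare_ring_gauge, spare_block from where it was at the start of the episode above 0.03 m).
It also fails if it takes over 59 s, if anything falls off the work surface, if the arm or the gripper's body presses on something with over 40 N, if the wrist force passes 120 N, or if a joint passes its speed limit or range.

## Working session

There is one attempt and no reset: what is moved stays moved. The work goes in short steps, Python scripts to look and compute and a tool call to move; the robot and the scene stay as the last step left them, time stands still between calls to the robot, and variables do not carry over. Pictures are saved under pics/ and viewed, at most 10 in all, crops included, and the job is handed in when it is done.

Besides the shell and the picture viewer there is one more tool, called after "Request:" in YAML: its name, and indented under it one key for each argument. servo_tool: Moves the arm, as the interface text tells. Shift numbers are shares of 0.04 m and turn numbers shares of 0.12 rad, none past 1 either way. Its arguments: {"type":"object","properties":{"motion":{"type":"array"},"newtons":{"type":"number"}},"required":["motion"]}

```bash
mkdir -p pics; cat > h.py <<'E'
import numpy as np, cv2
from station import bot
def cloud(name):
    im,d=bot.read_camera(name); c=bot.get_calibration(name)
    h,w=d.shape; f=h/2/np.tan(np.radians(c["fovy"])/2)
    v,u=np.mgrid[:h,:w].astype(np.float32)
    K=np.array([[f,0,c["cx"]],[0,f,c["cy"]],[0,0,1]])
    p=cv2.undistortPoints(np.stack([u.ravel(),v.ravel()],1)[:,None].astype(np.float64),K,np.array([c["k1"],0,0,0,0.]))[:,0]
    P=np.c_[p,np.ones(len(p))]*d.reshape(-1,1)
    T=np.linalg.inv(np.array(c["view"]))
    X=(P@T[:3,:3].T+T[:3,3]).reshape(h,w,3); X[d==0]=np.nan
    return im,X
E
python3 - <<'E'
from h import *
for n in("top","scene"):
    im,X=cloud(n); cv2.imwrite(f"pics/{n}0.png",im[...,::-1]); np.savez(f"{n}0.npz",im=im,X=X)
    print(bot.get_calibration(n))
print(bot.get_obs())
E
```

```text
{'fovy': 56.763318677439685, 'cx': 275.98553059164885, 'cy': 206.8392699037847, 'k1': 0.016962374421824168, 'view': array([[ 0.00336802, -0.99996002,  0.0082834 ,  0.18817257],
       [-0.98143188, -0.00489401, -0.19174856,  0.51628104],
       [ 0.19178144, -0.00748378, -0.98140913,  0.82698886],
       [ 0.        ,  0.        ,  0.        ,  1.        ]])}
{'fovy': 47.489554951503486, 'cx': 280.427221288958, 'cy': 203.29383645468008, 'k1': 0.008319050363590215, 'view': array([[-0.54403419, -0.83872376,  0.02385905,  0.46935762],
       [-0.39578464,  0.2314431 , -0.88870051,  0.2151243 ],
       [ 0.73985223, -0.49292651, -0.45786695,  0.62088435],
       [ 0.        ,  0.        ,  0.        ,  1.        ]])}
{'t': 0.1, 'q': array([ 1.01387918,  0.47774597,  0.02233489,  1.55633922, -0.0115032 ,
        1.10930149, -0.08310421]), 'joint_vel': array([-0.00056333,  0.00064907,  0.00018958, -0.00335873, -0.00193442,
        0.00151772, -0.00140458]), 'joint_torque': array([ 4.81521172e-03, -5.97752774e+01,  1.61371708e+00, -2.81950629e+01,
        1.27214834e-02,  5.08261626e-03, -1.60091247e-05]), 'eef_pos': array([ 0.2926661 , -0.60770471,  0.25240927]), 'tool_rot': array([-7.97301312e-04,  9.74923165e-01,  2.22540172e-01, -2.41259463e-04]), 'contact_force': array([0.05004489, 0.81626685, 0.00415357]), 'torque': array([-0.00154592, -0.01852657, -0.02652149]), 'grasp_force': 0.0, 'gripper_width': 1.0001772030959872}
```

View pics/top0.png

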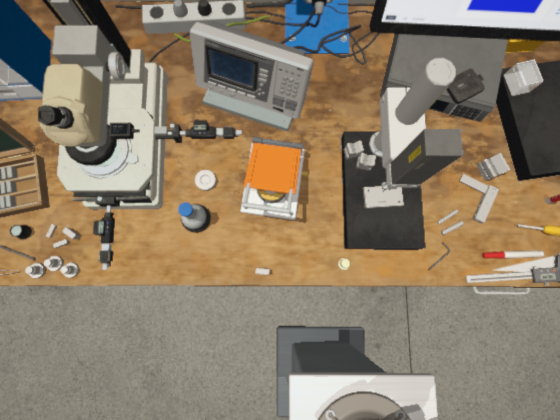

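View pics/scene0.png

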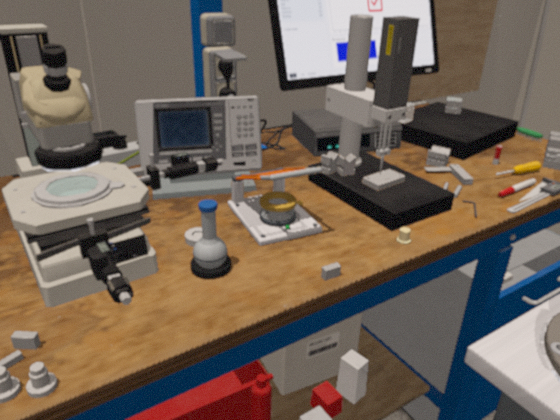

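```bash
python3 - <<'E'
from h import *
a=cv2.imread("pics/top0.png")[120:290,160:360]; b=cv2.imread("pics/scene0.png")[140:300,170:430]
a=cv2.resize(a,(588,500),interpolation=cv2.INTER_CUBIC)
cv2.imwrite("pics/ca.png",a);cv2.imwrite("pics/cb.png",cv2.resize(b,(780,480),interpolation=cv2.INTER_CUBIC))
for n in("top","scene"):
    z=np.load(n+"0.npz");im=z["im"];X=z["X"];hsv=cv2.cvtColor(im,cv2.COLOR_RGB2HSV)
    m=(hsv[...,0]>5)&(hsv[...,0]<16)&(hsv[...,1]>220)&(hsv[...,2]>180)&(X[...,2]>0.05)&(X[...,2]<.2)
    nn,l,s,c=cv2.connectedComponentsWithStats(m.astype(np.uint8)); k=1+s[1:,4].argmax(); P=X[l==k]
    u,S,vt=np.linalg.svd(P-P.mean(0),full_matrices=False)
    print(n,s[k],P.mean(0),vt,P.min(0),P.max(0))
    m=(hsv[...,0]>100)&(hsv[...,0]<118)&(hsv[...,1]>150)&(X[...,2]>0.10)&(X[...,2]<.14)
    print("cap",m.sum(),np.median(X[m],0),X[m].min(0),X[m].max(0))
E
```

```text
Traceback (most recent call last):
ValueError: attempt to get argmax of an empty sequence
```

View pics/ca.png

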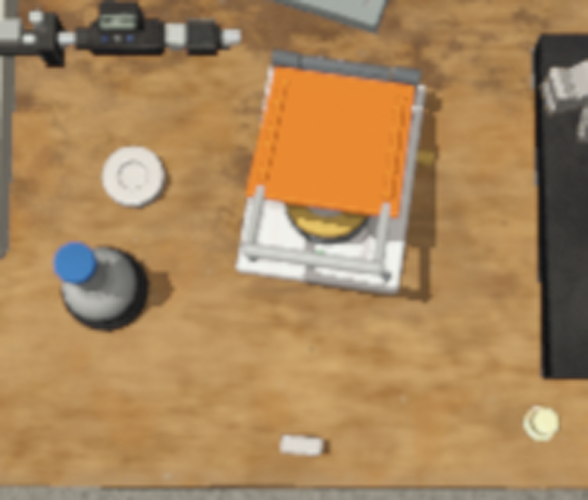

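View pics/cb.png

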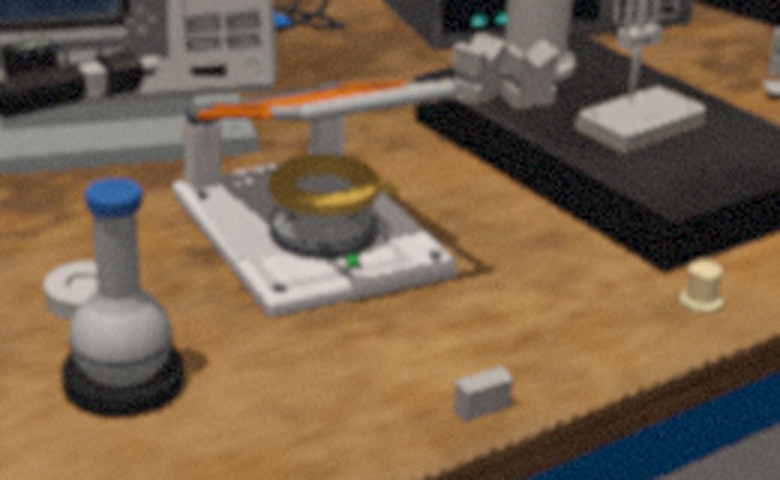

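```bash
python3 - <<'E'
from h import *
for n,px in(("top",[(165,275),(200,268),(210,186),(208,268),(193,268),(206,210),(212,195),(300,270)]),("scene",[(176,270),(205,208),(205,280),(245,210),(280,200)])):
    z=np.load(n+"0.npz");im=z["im"];X=z["X"];hsv=cv2.cvtColor(im,cv2.COLOR_RGB2HSV)
    for p in px: print(n,p,hsv[p],X[p].round(4))
    m=(hsv[...,0]>3)&(hsv[...,0]<17)&(hsv[...,1]>200)&(hsv[...,2]>150)
    print(m.sum(), np.nanmedian(X[m],0))
E
```

```text
top (165, 275) [ 14 200 233] [0.599  0.1931 0.0965]
top (200, 268) [ 19  92 128] [0.5357 0.2087 0.0277]
top (210, 186) [105 160 188] [0.4935 0.3754 0.1233]
top (208, 268) [ 30   7 208] [0.495  0.2071 0.1412]
top (193, 268) [ 19  99 142] [0.546  0.2085 0.0554]
top (206, 210) [ 16 130 179] [5.263e-01 3.469e-01 4.000e-04]
top (212, 195) [40  9 86] [0.4994 0.3681 0.068 ]
top (300, 270) [ 21  29 149] [ 0.2735  0.2084 -0.8465]
410 [0.59638162 0.19423527 0.09813298]
scene (176, 270) [ 11  25 173] [0.5024 0.2585 0.1373]
scene (205, 208) [106 178 162] [0.4862 0.381  0.1218]
scene (205, 280) [ 20 156 178] [0.5414 0.2108 0.0522]
scene (245, 210) [  9  10 177] [0.479  0.3843 0.054 ]
scene (280, 200) [ 17 130 174] [ 0.4726  0.4077 -0.0014]
88 [0.59593203 0.2459798  0.0950064 ]
```

```bash
python3 - <<'E'
from h import *
for n in("top","scene"):
    z=np.load(n+"0.npz");im=z["im"];X=z["X"];H,S,V=np.moveaxis(cv2.cvtColor(im,cv2.COLOR_RGB2HSV),-1,0).astype(int)
    x,y,zz=np.moveaxis(X,-1,0); near=(abs(x-.57)<.16)&(abs(y-.2)<.13)
    m=(H<16)&(S>150)&(V>120)&near&(zz>.055)&(zz<.2)
    m=cv2.erode(m.astype(np.uint8),np.ones((3,3)))>0 if n=="top" else m
    P=X[m];c=np.median(P,0);u,s,vt=np.linalg.svd(P-P.mean(0),full_matrices=False)
    print(n,"panel",len(P),P.mean(0),"normal",vt[2],"rms",s[2]/len(P)**.5,"z",P[:,2].min(),P[:,2].max())
    # bar / arms: grey high points
    m=near&(zz>.1)&(zz<.19)&(S<60)&(x<.56)
    P=X[m]; print(" bar pts",len(P))
    q=P[P[:,0]<.515]; print("  bar",len(q),np.median(q,0),q.min(0),q.max(0)); 
    if len(q)>5:
        pf=np.polyfit(q[:,1],q[:,0],1); print("  dx/dy",pf)
    # brass
    m=near&(H>14)&(H<30)&(S>90)&(zz>.045)&(zz<.06); P=X[m]; print(" brass",len(P),P.mean(0),P.min(0),P.max(0))
    # deck top white
    m=near&(zz>.006)&(zz<.018)&(S<60); P=X[m][:,:2].astype(np.float32); r=cv2.minAreaRect(P); print(" deck",len(P),r)
    # flask
    near=(abs(x-.49)<.07)&(abs(y-.37)<.07)
    m=near&(H>95)&(H<120)&(S>110)&(zz>.09)&(zz<.14); P=X[m]; t=P[P[:,2]>.117]; print(" cap",len(P),P.mean(0),"top",len(t),t.mean(0),t.min(0),t.max(0))
    m=near&(S<80)&(zz>.01)&(zz<.058); P=X[m]
    # sphere radius 28 fit
    from scipy.optimize import least_squares
    f=lambda p:np.linalg.norm(P-p,axis=1)-.028
    r=least_squares(f,[.49,.37,.032],loss="soft_l1",f_scale=.001); print(" ball",r.x,np.median(abs(r.fun)))
    m=near&(V<60)&(zz>.008)&(zz<.02); P=X[m];
    if len(P)>10: print(" rest",len(P),cv2.minEnclosingCircle(P[:,:2].astype(np.float32)))
E
```

```text
top panel 1910 [0.59234152 0.19731982 0.09979993] normal [ 0.38666966 -0.05426399  0.92062044] rms 0.0013899821065679575 z 0.07384706958619325 0.12391538696941018
 bar pts 367
  bar 281 [0.49736834 0.20908617 0.14033164] [0.48722481 0.16226034 0.12861563] [0.51482897 0.26004094 0.14530571]
  dx/dy [0.07883167 0.48186579]
 brass 158 [0.54182963 0.20491105 0.05486666] [0.53190516 0.17449593 0.04830077] [0.55481988 0.23105879 0.0595227 ]
 deck 943 ((0.6171897649765015, 0.19433145225048065), (0.1308562159538269, 0.23122793436050415), 81.77156066894531)
 cap 143 [0.49555063 0.37708141 0.12246599] top 139 [0.49571506 0.37729843 0.12285696] [0.48259924 0.36404344 0.11817008] [0.50823596 0.39012267 0.12621789]
 ball [0.49517899 0.37719812 0.03002115] 0.0018185366884131433
 rest 118 ((0.4950546622276306, 0.3747468590736389), 0.03081342950463295)
scene panel 206 [0.59582076 0.21069501 0.09559117] normal [-0.38677668  0.03443003 -0.92153045] rms 0.0015038324755419872 z 0.06926617610192137 0.11912906973655935
 bar pts 313
  bar 286 [0.49150609 0.21695678 0.13693285] [0.48150753 0.16392059 0.12684006] [0.51406999 0.26080251 0.14098914]
  dx/dy [0.1626989  0.45674699]
 brass 499 [0.55867354 0.20438012 0.05128763] [0.52707089 0.16605592 0.04504699] [0.59829147 0.23780596 0.05447669]
 deck 2010 ((0.6137536764144897, 0.1952276974916458), (0.13085606694221497, 0.2354840189218521), 82.28640747070312)
 cap 179 [0.48880558 0.38089522 0.11990922] top 154 [0.48998286 0.38047294 0.12061126] [0.47788589 0.36591234 0.11701485] [0.50647275 0.39297076 0.122943  ]
 ball [0.49304054 0.37881071 0.02954968] 0.0012703802596301939
 rest 340 ((0.48990923166275024, 0.37993842363357544), 0.03276409953832626)
```

```bash
python3 - <<'E'
from h import *
P=np.concatenate([np.load(n+"0.npz")["X"].reshape(-1,3) for n in("top","scene")]);P=P[~np.isnan(P).any(1)]
xs=np.arange(.36,.92,.04);ys=np.arange(.6,-.72,-.06)
print("y\\x ",*["%3d"%(x*100) for x in xs])
for y in ys: print("%5.2f"%y,*["%3d"%(100*max(0,np.percentile(q[:,2],98))) if len(q:=P[(abs(P[:,0]-x)<.02)&(abs(P[:,1]-y)<.03)])>3 else "  ." for x in xs])
E
```

```text
y\x   36  40  43  47  51  55  59  63  67  71  75  79  83  87  91
 0.60   0   0   0   0  13  20  29  31  31  30  28  34  35   .   .
 0.54   8   9  11  11  13  26  35  31  31  31  28  34  35   .   0
 0.48   0   0   0   0  13  13  28  30  28  26  26  22  11   9   1
 0.42   0   0   0  11   5  12  13  13  14   0   0   0   0   0   3
 0.36   0   0   0  12  12   1   1  12  14   0   1  15  19  19   4
 0.30   0   0   0   0   1   0   0  11  12   0   8  19  19  18   .
 0.24   2   0   0  14  14  12  10   8  10   1  15  19  19  17   .
 0.18   0   0   0  14  13  12  10   8   7   9  19  19  18   .   7
 0.12   0   0   0   0   1   1   9   7   0   8  19  19  17  11  24
 0.06   0   2   3   3   3   3   3   6   3   0   0   0   0   0  24
 0.00   0   2   4   4  36  37  21  21  21  21   0   0   0  26  36
-0.06   0   0   4   4  37  37  21  36  36  21   0   7   7  26  36
-0.12   0   0   4   4   5   5   4  21  21   .  21   7  17  27  36
-0.18   0   0   0   1   0   0   0   0   0   0   8   9  18  28  36
-0.24   0   0   0   1   0   0   1   0   0   0   9   9  18  28  36
-0.30   0   1   0   1   1   1   3   3   0   3   7   8  19  29  36
-0.36   0   1   0   1   0   1   5   5   5   5   5  10  19  30  36
-0.42   1   1   1   2   3   3   5   5   5   5   5  10  19  33  36
-0.48   1   1   2   2   4   4   5   5   5   5   5   5  22  33  36
-0.54   0   0   4   4   0   0   5   5   5   5   5   9  23  34  36
-0.60   0   0   0   5   4   0   5   5   5   5   9   9   9   5   .
-0.66   .   0   0   5   5   0   0   5   5   5   5   5   .   5   .
```

Request:
servo_tool:
  motion:
    - [[1, 0, 0, 1, 0], [1, 0, 0, 1, 0], [1, 0, 0.3, 0.9, 0.5], [1, 0.3, 0.6, 0.7, 0.5], [1, 0.3, 0.8, 0.6, 0.5], [1, 0.3, 1, 0.4, 0.5], [1, 0.3, 1, 0.4, 0.5], [1, 0.3, 1, 0, 0.5], [1, 0.3, 1, 0, 0.5], [1, 0.3, 1, 0, 0.5], [1, 0.3, 1, 0, 0.5], [1, 0.3, 1, 0, 0.5], [1, 0.3, 1, 0, 0.5], [1, 0.3, 1, 0, 0.5], [1, 0.3, 1, 0, 0.5], [1, 0.3, 1, 0, 0.5], [1, 0.3, 1, 0, 0.5], [1, 0.2, 1, 0, 0.5], [1, 0, 0, 0, 0.25]]

```text
t: 2.0
eef_pos: [0.4691, -0.0138, 0.4533]
tool_rot: [-0.001, 0.748, 0.663, 0.001]
contact_force: [-0.3, 0.0, 0.3]
gripper_width: 1.001
grasp_force: 0.0
```

Request:
servo_tool:
  motion:
    - [[0.45, 0.1, 1, 0, 0], [0.45, 0.1, 1, 0, 0], [0.45, 0.1, 1, -0.6, 0], [0.45, 0.1, 0.9, -0.8, 0], [0.45, 0.1, 0.9, -0.8, 0], [0.45, 0.1, 0.8, -0.8, 0], [0.45, 0, 0, -1, 0], [0.45, 0, 0, -1, 0], [0.45, 0, 0, -1, 0], [0.45, 0, 0, -0.8, 0], [0.45, 0, 0, -0.5, 0], [0.45, 0, 0, -0.3, 0], [0.45, 0, 0, -0.15, 0], [0.45, 0, 0, 0, 0]]

```text
t: 3.4
eef_pos: [0.4929, 0.2036, 0.1431]
tool_rot: [-0.0, 0.752, 0.659, -0.0]
contact_force: [-0.2, -0.1, 0.5]
gripper_width: 0.455
grasp_force: 0.0
```

```bash
python3 - <<'E'
from h import *
im,X=cloud("scene"); b=im[120:260,190:390,::-1]; cv2.imwrite("pics/g.png",cv2.resize(b,(800,560),interpolation=cv2.INTER_CUBIC))
E
```

```text
(no output)
```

View pics/g.png

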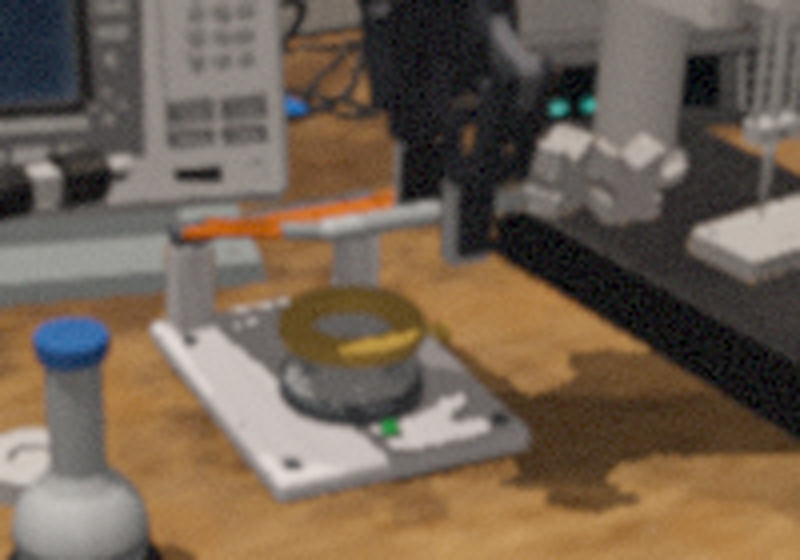

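The fingers straddle the bar's end near (430,205) in the crop, with the near finger at (465,220). I'll close the gripper now.

Request:
servo_tool:
  motion:
    - [[0, 0, 0, 0, 0], [0, 0, 0, 0, 0], [0, 0, 0, 0, 0], [0, 0, 0, 0, 0], [0, 0, 0, 0, 0], [0, 0, 0, 0, 0]]
  newtons: 30

```text
t: 4.05
eef_pos: [0.4942, 0.204, 0.1438]
tool_rot: [0.0, 0.752, 0.659, 0.001]
contact_force: [5.7, 0.3, -1.9]
gripper_width: 0.102
grasp_force: 30.2
```

Request:
servo_tool:
  motion:
    - [[0, 0.17, -0.02, 0.36, 0], [0, 0.2, -0.03, 0.35, 0], [0, 0.235, -0.03, 0.33, 0], [0, 0.265, -0.035, 0.305, 0], [0, 0.29, -0.04, 0.28, 0], [0, 0.315, -0.04, 0.255, 0], [0, 0, 0, 0, 0], [0, 0, 0, 0, 0]]

```text
t: 4.85
eef_pos: [0.5497, 0.1963, 0.2191]
tool_rot: [-0.001, 0.752, 0.659, -0.002]
contact_force: [-7.2, -1.4, 9.0]
gripper_width: 0.105
grasp_force: 30.1
```

Request:
servo_tool:
  motion:
    - [[0, 0.32, -0.045, 0.23, 0], [0, 0.345, -0.045, 0.2, 0], [0, 0.36, -0.05, 0.17, 0], [0, 0.375, -0.05, 0.13, 0], [0, 0.39, -0.05, 0.095, 0], [0, 0.4, -0.05, 0.06, 0], [0, 0.4, -0.05, 0.02, 0], [0, 0, 0, 0, 0], [0, 0, 0, 0, 0]]

```text
t: 5.75
eef_pos: [0.6553, 0.1816, 0.2548]
tool_rot: [0.0, 0.752, 0.659, -0.001]
contact_force: [0.1, -3.3, 2.1]
gripper_width: 0.103
grasp_force: 31.3
```

```bash
python3 - <<'E'
from h import *
for n in("top","scene"):
    im,X=cloud(n); H,S,V=np.moveaxis(cv2.cvtColor(im,cv2.COLOR_RGB2HSV),-1,0).astype(int)
    x,y,zz=np.moveaxis(X,-1,0); near=(abs(x-.6)<.16)&(abs(y-.2)<.13)
    m=(H<16)&(S>150)&(V>80)&near&(zz>.055)&(zz<.25); P=X[m]
    u,s,vt=np.linalg.svd(P-P.mean(0),full_matrices=False); print(n,len(P),P.mean(0),P.min(0),P.max(0),vt[2],s)
    cv2.imwrite(f"pics/{n}2.png",im[...,::-1])
    m=near&(H>14)&(H<30)&(S>90)&(zz>.05)&(zz<.058); P=X[m]; print(" brass",len(P),P.mean(0),P.min(0),P.max(0))
E
```

```text
top 1062 [0.65690958 0.18784109 0.14380428] [0.6481006  0.13305345 0.07617283] [0.66613685 0.24347416 0.20461577] [-0.99047229  0.13683431 -0.01552456] [1.15140733 1.06733779 0.02458042]
 brass 433 [0.56527768 0.20149204 0.05490695] [0.53220686 0.12997206 0.05038209] [0.74904727 0.23366302 0.05794641]
scene 2895 [0.65413942 0.19024989 0.13896938] [0.64286362 0.13357607 0.05957212] [0.66833165 0.24394437 0.19989079] [ 0.99008599 -0.13858392  0.02289613] [1.89555722 1.66947733 0.07880622]
 brass 372 [0.56055746 0.20319788 0.05257557] [0.52727663 0.16602665 0.05000467] [0.59844143 0.23850844 0.0549686 ]
```

View pics/scene2.png

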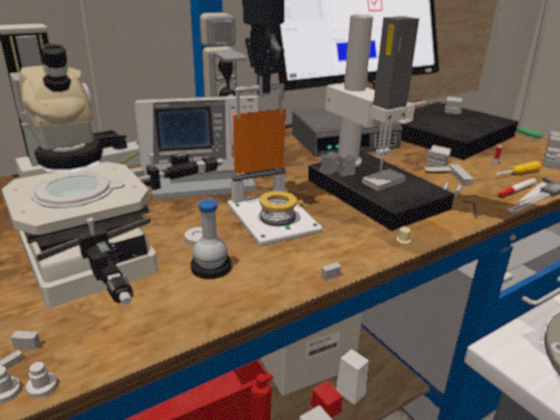

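Request:
servo_tool:
  motion:
    - [[0.35, 0, 0, 0, 0], [0.35, 0, 0, 0, 0], [0.35, 0, 0, 0, 0], [0.35, 0, 0, 0.5, 0], [0.35, 0, 0, 1, 0], [0.6, 0, 0, 1, 0], [0.6, -1, 0.3, 0, 0], [0.6, -1, 0.5, 0, 0], [0.6, -1, 0.7, 0, 0], [0.6, -0.9, 0.8, 0, 0], [0.6, -0.2, 1, 0, 0], [0.6, 0, 1, 0, 0], [0.6, 0, 0.6, 0, 0], [0.6, 0, 0, 0, 0]]

```text
t: 7.25
eef_pos: [0.489, 0.3829, 0.3545]
tool_rot: [-0.002, 0.75, 0.661, 0.0]
contact_force: [0.2, -0.4, 0.2]
gripper_width: 0.599
grasp_force: 0.0
```

```bash
cat > fit.py <<'E'
from h import *
from scipy.optimize import least_squares
def circ(P,r=None):
    f=(lambda p:np.hypot(P[:,0]-p[0],P[:,1]-p[1])-(r or p[2]))
    return least_squares(f,[*P[:,:2].mean(0),.03],loss="soft_l1",f_scale=.001).x
if __name__=="__main__":
  for n in("top","scene"):
    im,X=cloud(n); H,S,V=np.moveaxis(cv2.cvtColor(im,cv2.COLOR_RGB2HSV),-1,0).astype(int)
    x,y,zz=np.moveaxis(X,-1,0)
    m=(H<16)&(S>150)&(V>80)&(abs(x-.655)<.05)&(abs(y-.19)<.07)&(zz>.07)&(zz<.25); P=X[m]
    print(n,"panel",len(P),np.linalg.svd(P-P.mean(0),full_matrices=False)[2][2])
    m=(np.hypot(x-.563,y-.202)<.043)&(H>14)&(H<32)&(S>80)&(zz>.048)&(zz<.061)
    e=cv2.morphologyEx(m.astype(np.uint8),cv2.MORPH_CLOSE,np.ones((3,3)))
    P=X[m]; a,b=P[:,0],P[:,1]; print(" ring n",len(P),"mid-extent",(np.percentile(P,1,0)+np.percentile(P,99,0))/2,"z med",np.median(P[:,2]),"extent",np.ptp(P,0))
    cs,_=cv2.findContours(e,cv2.RETR_EXTERNAL,cv2.CHAIN_APPROX_NONE); k=max(cs,key=cv2.contourArea)
    (u,v),ax,an=cv2.fitEllipse(k)
    c=bot.get_calibration(n);f=210/np.tan(np.radians(c["fovy"])/2);K=np.array([[f,0,c["cx"]],[0,f,c["cy"]],[0,0,1]])
    T=np.linalg.inv(c["view"])
    def ray(u,v,h):
        q=cv2.undistortPoints(np.array([[[u,v]]],float),K,np.array([c["k1"],0,0,0,0.]))[0,0]; d=T[:3,:3]@[*q,1]; return T[:3,3]+d*(h-T[2,3])/d[2]
    print(" ring ellipse ray",ray(u,v,.054 if n=="top" else .049),ax)
    m=(np.hypot(x-.493,y-.378)<.03)&(H>95)&(H<120)&(S>110)&(zz>.1)&(zz<.14)
    if m.sum()>20:
        P=X[m];k=max(cv2.findContours(m.astype(np.uint8),0,1)[0],key=cv2.contourArea);(u,v),ax,an=cv2.fitEllipse(k)
        print(" cap",len(P),"ray",ray(u,v,.1225 if n=="top" else .1175),ax)
  print(bot.get_obs()["eef_pos"])
E
python3 fit.py
```

```text
top panel 1021 [-0.99078914  0.13424753 -0.01773352]Traceback (most recent call last):
  File "fit.py", line 14, in <module>
    P=X[m]; a,b=P[:,0],P[:,1]; print(" ring n",len(P),"mid-extent",(np.percentile(P,1,0)+np.percentile(P,99,0))/2,"z med",np.median(P[:,2]),"extent",np.ptp(P,0))
                                                                    ~~~~~~~~~~~~~^^^^^^^
    return _quantile_unchecked(
        a, q, axis, out, overwrite_input, method, keepdims, weights)
    return _ureduce(a,
                    func=_quantile_ureduce_func,
    ...<5 lines>...
                    overwrite_input=overwrite_input,
                    method=method)
    r = func(a, **kwargs)
    result = _quantile(arr,
                       quantiles=q,
    ...<2 lines>...
                       out=out,
                       weights=wgt)
    slices_having_nans = np.isnan(arr[-1, ...])
                                  ~~~^^^^^^^^^
IndexError: index -1 is out of bounds for axis 0 with size 0
```

```bash
cat > fit.py <<'E'
from h import *
def ell(n,im,lo,hi,win,h):
    hsv=cv2.cvtColor(im,cv2.COLOR_BGR2HSV); m=cv2.inRange(hsv,lo,hi); w=np.zeros_like(m); w[win[1]:win[3],win[0]:win[2]]=1
    m=cv2.morphologyEx(m*w,cv2.MORPH_CLOSE,np.ones((3,3)))
    k=cv2.convexHull(max(cv2.findContours(m,0,1)[0],key=cv2.contourArea)); (u,v),ax,an=cv2.fitEllipse(k)
    c=bot.get_calibration(n);f=210/np.tan(np.radians(c["fovy"])/2);K=np.array([[f,0,c["cx"]],[0,f,c["cy"]],[0,0,1]])
    T=np.linalg.inv(c["view"])
    q=cv2.undistortPoints(k.astype(float),K,np.array([c["k1"],0,0,0,0.]))[:,0]
    d=np.c_[q,np.ones(len(q))]@T[:3,:3].T; P=T[:3,3]+d*((h-T[2,3])/d[:,2])[:,None]
    (cx,cy),r=cv2.minEnclosingCircle(P[:,:2].astype(np.float32))
    e=cv2.fitEllipse(P[:,:2].astype(np.float32)); print(n,(u,v),"ellipse on plane",e,"circle",cx,cy,r)
E
python3 - <<'E'
from fit import *
t0=cv2.imread("pics/top0.png");t2=cv2.imread("pics/top2.png");s2=cv2.imread("pics/scene2.png")
br=((14,80,60),(32,255,255));bl=((98,110,60),(120,255,255))
ell("top",t2,*br,(248,175,296,215),.054); ell("scene",s2,*br,(255,185,303,232),.054)
ell("top",t0,*bl,(170,195,205,225),.1225); ell("scene",s2,*bl,(190,190,226,225),.1225)
E
```

```text
top (271.2596740722656, 185.24484252929688) ellipse on plane ((0.56461501121521, 0.20122689008712769), (0.0697670504450798, 0.07087739557027817), 102.42195129394531) circle 0.5645284652709961 0.20129740238189697 0.03576596453785896
scene (280.0264892578125, 193.94239807128906) ellipse on plane ((0.584048867225647, 0.18336442112922668), (0.10096501559019089, 0.16595621407032013), 57.6336669921875) circle 0.5723761320114136 0.19029690325260162 0.06663357466459274
top (185.34507751464844, 209.226806640625) ellipse on plane ((0.49528372287750244, 0.37700605392456055), (0.02596139721572399, 0.028726935386657715), 137.99407958984375) circle 0.49496209621429443 0.3773563504219055 0.01450729463249445
scene (207.32257080078125, 205.44960021972656) ellipse on plane ((0.4845805764198303, 0.382830947637558), (0.026911703869700432, 0.04197545349597931), 64.38250732421875) circle 0.4842470586299896 0.3828563094139099 0.019672323018312454
```

Request:
servo_tool:
  motion:
    - [[0.6, 0.12, -0.12, -0.5, 0], [0.6, 0, 0, -1, 0], [0.6, 0, 0, -1, 0], [0.6, 0, 0, -1, 0], [0.6, 0, 0, -1, 0], [0.6, 0, 0, -0.8, 0], [0.6, 0, 0, -0.6, 0], [0.6, 0, 0, -0.4, 0], [0.6, 0, 0, -0.2, 0], [0.6, 0, 0, 0, 0], [0.6, 0, 0, 0, 0]]

```text
t: 8.4
eef_pos: [0.4969, 0.3741, 0.0959]
tool_rot: [0.0, 0.752, 0.659, 0.001]
contact_force: [-0.0, 0.3, 0.6]
gripper_width: 0.601
grasp_force: 0.0
```

Request:
servo_tool:
  motion:
    - [[0.6, -0.07, 0.1, -0.1, 0], [0.6, 0, 0, 0, 0], [0.2, 0, 0, 0, 0], [0.2, 0, 0, 0, 0], [0.2, 0, 0, 0, 0], [0, 0, 0, 0, 0], [0, 0, 0, 0, 0], [0, 0, 0, 0, 0], [0, 0, 0, 0, 0]]
  newtons: 60

```text
t: 9.3
eef_pos: [0.4942, 0.3777, 0.091]
tool_rot: [0.0, 0.752, 0.659, 0.001]
contact_force: [3.8, 1.3, 2.5]
gripper_width: 0.284
grasp_force: 58.5
```

Request:
servo_tool:
  motion:
    - [[0, 0, 0, 0.3, 0], [0, 0, 0, 0.8, 0], [0, 0, 0, 0.9, 0], [0, 0, 0, 0.5, 0], [0, 0.1, -0.4, 0, 0], [0, 0.3, -0.8, 0, 0], [0, 0.35, -0.8, 0, 0], [0, 0.35, -0.8, 0, 0], [0, 0.35, -0.8, 0, 0], [0, 0.2, -0.6, 0, 0], [0, 0.09, -0.2, 0, 0], [0, 0, 0, 0, 0], [0, 0, 0, 0, 0], [0, 0, 0, 0, 0]]

```text
t: 10.7
eef_pos: [0.562, 0.2035, 0.1906]
tool_rot: [-0.001, 0.751, 0.66, 0.0]
contact_force: [0.0, 0.2, -1.8]
gripper_width: 0.284
grasp_force: 58.3
```

```bash
python3 - <<'E'
from fit import *
im,X=cloud("scene"); cv2.imwrite("pics/s3.png",im[...,::-1]); cv2.imwrite("pics/s3c.png",cv2.resize(im[120:260,190:350,::-1],(640,560),interpolation=cv2.INTER_CUBIC))
x,y,zz=np.moveaxis(X,-1,0); S=cv2.cvtColor(im,cv2.COLOR_RGB2HSV)[...,1]
from scipy.optimize import least_squares
m=(np.hypot(x-.563,y-.202)<.035)&(zz>.09)&(zz<.15)&(S<80); P=X[m]
r=least_squares(lambda p:np.linalg.norm(P-p,axis=1)-.028,[.563,.202,.13],loss="soft_l1",f_scale=.001); print(len(P),r.x,np.median(abs(r.fun)))
print(bot.get_obs()["eef_pos"],bot.get_obs()["contact_force"])
E
```

```text
555 [0.56139982 0.20437229 0.13048622] 0.0006755342358930085
[0.56216438 0.20346239 0.19069051] [-0.89044178  1.11122205 -1.62045028]
```

View pics/s3c.png

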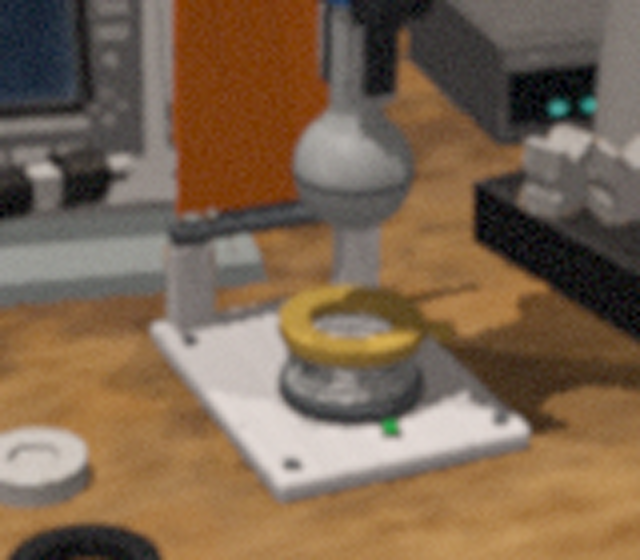

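Request:
servo_tool:
  motion:
    - [[0, 0.04, -0.05, -0.2, 0], [0, 0, 0, -0.5, 0], [0, 0, 0, -0.45, 0], [0, 0, 0, -0.2, 0], [0, 0, 0, 0, 0], [0, 0, 0, 0, 0]]

```text
t: 11.35
eef_pos: [0.5649, 0.2001, 0.1371]
tool_rot: [-0.0, 0.752, 0.659, 0.0]
contact_force: [0.1, -0.2, -1.2]
gripper_width: 0.279
grasp_force: 58.3
```

Request:
servo_tool:
  motion:
    - [[0, -0.02, 0.03, -0.08, 0], [0, 0, 0, -0.08, 0], [0, 0, 0, -0.08, 0], [0, 0, 0, -0.06, 0], [0, 0, 0, 0, 0], [0, 0, 0, 0, 0]]

```text
t: 11.95
eef_pos: [0.5647, 0.2009, 0.1253]
tool_rot: [0.0, 0.752, 0.659, 0.001]
contact_force: [1.9, 0.4, 4.0]
gripper_width: 0.282
grasp_force: 58.6
```

Request:
servo_tool:
  motion:
    - [[0, 0, 0, -0.1, 0], [0, 0, 0, -0.1, 0], [0, 0, 0, -0.1, 0], [0, 0, 0, -0.05, 0], [0, 0, 0, 0, 0], [0, 0, 0, 0, 0]]

```text
t: 12.55
eef_pos: [0.5652, 0.2012, 0.1126]
tool_rot: [0.001, 0.752, 0.659, 0.001]
contact_force: [-0.3, -2.5, 14.7]
gripper_width: 0.282
grasp_force: 57.9
```

Request:
servo_tool:
  motion:
    - [[0, 0, 0, -0.05, 0], [0, 0, 0, -0.03, 0], [0, 0, 0, 0, 0], [0, 0, 0, 0, 0], [0, 0, 0, 0, 0], [0, 0, 0, 0, 0], [0, 0, 0, 0, 0], [0, 0, 0, 0, 0]]

```text
t: 13.35
eef_pos: [0.5658, 0.2022, 0.112]
tool_rot: [0.001, 0.752, 0.659, 0.002]
contact_force: [-4.9, -4.4, 32.6]
gripper_width: 0.275
grasp_force: 56.5
```

```bash
python3 - <<'E'
from fit import *
from scipy.optimize import least_squares
im,X=cloud("scene"); cv2.imwrite("pics/s4c.png",cv2.resize(im[120:260,190:350,::-1],(640,560),interpolation=cv2.INTER_CUBIC))
x,y,zz=np.moveaxis(X,-1,0); H,S,V=np.moveaxis(cv2.cvtColor(im,cv2.COLOR_RGB2HSV),-1,0)
near=np.hypot(x-.563,y-.202)<.042
m=near&(np.hypot(x-.563,y-.202)<.032)&(zz>.042)&(zz<.075)&(S<70); P=X[m]
r=least_squares(lambda p:np.linalg.norm(P-p,axis=1)-.028,[.563,.202,.054],loss="soft_l1",f_scale=.001); print("ball",len(P),r.x,np.median(abs(r.fun)))
m=near&(H>14)&(H<32)&(S>80)&(zz>.02)&(zz<.06); P=X[m]; print("brass",len(P),np.percentile(P,[1,50,99],axis=0))
m=near&(zz>.082)&(zz<.1)&(S<70); print("neck",X[m].mean(0))
m=(H<16)&(S>150)&(V>80)&(abs(x-.655)<.05)&(abs(y-.19)<.07)&(zz>.07)&(zz<.25); P=X[m]
print("panel",np.linalg.svd(P-P.mean(0),full_matrices=False)[2][2]); print(bot.get_obs()["contact_force"])
E
```

```text
ball 488 [0.56470654 0.20177203 0.05210472] 0.0007845700945612495
brass 361 [[0.52764498 0.17117852 0.02402027]
 [0.5431117  0.21791679 0.03410065]
 [0.58869646 0.2367584  0.04237363]]
neck [0.55508654 0.21018144 0.09167202]
panel [-0.98909818  0.1448636  -0.02644461]
[-4.74270975 -4.46464468 32.21534819]
```

View pics/s4c.png

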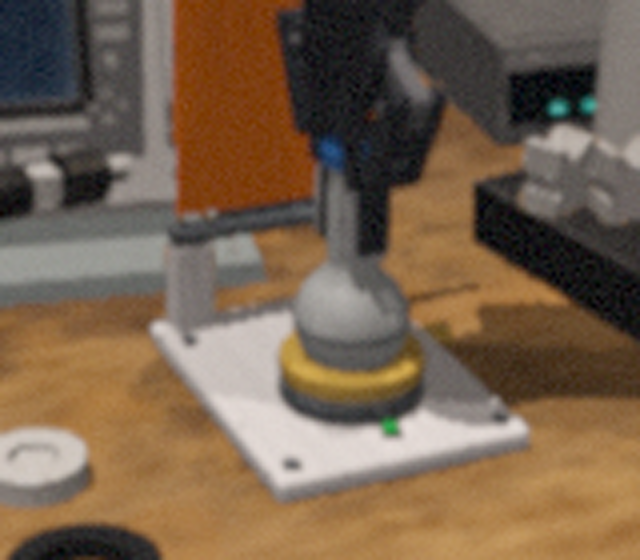

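The ball sits centred in the brass ring at about (355,330) in the crop. The ring is at its stop, because the force rose to 32 N with almost no further travel, and the guard is still upright.

```bash
python3 -c "
from station import bot
print(bot.hand_in())"
```

```text
the job is handed in; nothing more can be done
None
```

The job is handed in at about 13.4 s of 59 s: guard upright, flask seated upright in the brass ring and held pressed to the stop at about 32 N, and I kept clear of the small parts; no verdict came back.

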